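# Uncover a stack of sample plates and tap it square

## Task

Lift the loose white dust cover off the squaring jig and set it down upright in the middle of the cork mat. Then tap the free edges of the stack of four grey sample plates until every plate lies flush against both fences of the jig, with all edges in line and the plates still stacked flat in the same order. Leave the timer, the roll of tape and the brass weight where they are.

Things in the scene. Friction and masses are not known exactly. Their poses are not given: they have to be found in the camera images.
- jig: Squaring jig, fixed. Base 176 (x) x 142 (y) x 6 mm; on it a raised bed (top at z = 18 mm) and two 10 mm aluminium fences, tops at z = 46 mm: far fence on the +x side, left fence on the +y side; -x and -y are open. Bed: x -34 to 61, y -19 to 47 mm; squared plates overhang it by 5 (x) and 4 mm (y). Origin: centre of the underside; x roughly away from the robot, z up. Yaw within 0.25 rad.
- jig_corner (a point): Inner corner of the two fences at the level of the bed's top: at x = 61, y = 47, z = 18 mm in the jig's frame; axes as the jig's. The plates belong against the fence faces, which lie at its x = 0 (90 mm long towards -y) and y = 0 (100 mm long towards -x).
- mat: Flat cork mat fixed on the worktop, 200 (x) x 170 (y) x 4 mm, left or right of the jig. Origin: centre of its underside. The cover is to stand in the middle of it.
- cover: Loose white dust cover, a box open below: 156 (x) x 128 (y) x 48 mm outside, walls 3 mm, about 0.35 kg, with a black bar handle on top. It stands on the jig's base plate over fences and plates, square to the jig, 4 mm clear of the fences; lift it straight up 50 mm or more to clear them. Origin: centre of its lower rim, z up.
- cover_grip (a point): Centre of the cover's handle bar, 76 mm above the cover's lower rim. The bar runs along the cover's x, 100 mm long, 12 mm wide (y), 14 mm high, with 21 mm of air between it and the cover's top; it stands on two round posts of 10 mm diameter, 80 mm apart.
- plate_1: The lowest of four identical grey flat sample plates, 100 x 70 x 6 mm, about 0.1 kg, loose, stacked flat on the jig's bed (24 mm high in all), each shifted and turned (up to 0.12 rad) differently. Origin: centre of its underside, x along the 100 mm, y along the 70 mm. Flush in the jig, its origin is at x = -50, y = -35, z = 0 mm from jig_corner in the jig's axes.
- plate_2: The second from below of four identical grey flat sample plates, 100 x 70 x 6 mm, about 0.1 kg, loose, stacked flat on the jig's bed (24 mm high in all), each shifted and turned (up to 0.12 rad) differently. Origin: centre of its underside, x along the 100 mm, y along the 70 mm. Flush in the jig, its origin is at x = -50, y = -35, z = 6 mm from jig_corner in the jig's axes.
- plate_3: The third from below of four identical grey flat sample plates, 100 x 70 x 6 mm, about 0.1 kg, loose, stacked flat on the jig's bed (24 mm high in all), each shifted and turned (up to 0.12 rad) differently. Origin: centre of its underside, x along the 100 mm, y along the 70 mm. Flush in the jig, its origin is at x = -50, y = -35, z = 12 mm from jig_corner in the jig's axes.
- plate_4: The top one of four identical grey flat sample plates, 100 x 70 x 6 mm, about 0.1 kg, loose, stacked flat on the jig's bed (24 mm high in all), each shifted and turned (up to 0.12 rad) differently. Origin: centre of its underside, x along the 100 mm, y along the 70 mm. Flush in the jig, its origin is at x = -50, y = -35, z = 18 mm from jig_corner in the jig's axes.
- timer: Bystander: small white timer with three keys, 62 x 62 x 17 mm, loose. Leave alone.
- tape_roll: Bystander: roll of tan tape lying flat, 68 mm across, 18 mm high, loose. Leave alone.
- weight_500g: Bystander: brass-coloured balance weight, 38 mm across, 42 mm high, loose. Leave alone.

How it is judged:
By the outcome, as a careful person would: the job done as asked, in the order asked, and still so for the second after the job is handed in, with the robot touching nothing.
It also fails if it takes over 72 s, if anything falls off the work surface, if the arm or the gripper's body presses on something with over 40 N, if the wrist force passes 120 N, or if a joint passes its speed limit or range.

## Robot

A 6-joint arm with a two-finger parallel gripper is mounted at the origin on a cart in front of the work surface, level with it; the furniture and walls round the work are solid. World frame = base frame: x ahead of the robot, y to its left, z up, the work surface at z = 0. Lengths are in m, angles in rad, forces in N, time in s.
With the tool pointing down it reaches from about 0.4 to 0.825 m from the base axis. Payload 7 kg.
Tool frame: the origin (TCP) lies on the centre line of the jaws, within the pads' length; the fingertips stand 14 mm ahead of it and the grasp point (between the pads) lies 5 mm behind it; z points along the fingers, y is the line along which they close (so a half turn about z gives the same grasp; the last joint's range is limited). The gripper opens to 88 mm and grips with 3 to 60 N. Pads are 19 mm wide; open, the fingers measure 130 mm over their backs; the gripper's body (78 mm by 193 mm) begins 47 mm behind the grasp point.
Start: joints at [1.505, 0.359, 0.012, 0, -1.224, -0.288], TCP at [0.234, 0.633, 0.241] pointing down, gripper open.
Joint ranges: [-3.07, 3.07], [-1.43, 2.12], [-1.02, 1.25], [-3.03, 1.67], [-3.05, -0], [-3.03, 3.03]. Speed limits (rad/s): [2.39, 2.39, 3.01, 3.14, 3.14, 3.14].

## Interface

Orientations are given as [roll, pitch, yaw] about the fixed x, y, z axes, in that order (R = Rz(yaw) Ry(pitch) Rx(roll)).
In Python, from station import arm gives the robot as it stands.
- The arm moves only by the tool move_arm, never from a script. Its argument "rows" is a list of rows, each an object with "translation": the shift along the tool's x, y, z in cm, a list of three; "rot": the turn, a rotation vector about the tool's x, y, z in degrees, a list of three; "hand": the closure, from 0 (fully open) to 1 (shut). A call has 1 to 8 rows; each row is the pose to reach, as a shift and turn from the pose commanded when the call began, along the tool's axes at that moment; what a row does not reach only later rows make up. A row lasts 1/12 s, in which the tool goes at most 41.7 mm and 7.16 degrees, less where a joint would pass 70% of its speed; a pose out of reach is approached as far as the arm can. A call with a gripper value outside its range is refused whole. The fingers move at their own pace and stop on an object; "squeeze" is the grip in N (left out, the last holds). Time passes only in rows, so rows that repeat a pose let the fingers close. It gives the time, the measured TCP pose, the force, the opening and the grip force at its end, in the units of the state.
- arm.get_state(): the state, without advancing time (a new reading comes with each control period).
- arm.grab_frame(name): name is "scene" or "top"; returns (picture, depth): 400x640x3 uint8, red, green, blue; 400x640 float32, m along the optical axis (not along the pixel's ray), 0 where there is no reading.
- arm.camera_params(name): a dict with "vfov" (degrees; the focal length in pixels is half the picture's height over the tangent of half this angle, whatever the lens; pixels are square), "cx", "cy" (the principal point, pixels), "k1" (the pictures are not rectified: a ray, as slopes to the right and down, at radius r is drawn at 1 + k1 r^2 times it, then the intrinsics apply), "position" and "orientation" of the camera in the world. Camera axes: x right, y down, z forward; pixel columns grow to the right and rows downward; lengths in m; the calibration is good to about 2 mm. A picture is of the moment at which its call begins. camera_params takes no time and is no camera call.
- arm.job_done(): hands the job in; it is judged then, once.
Trained networks look in the newest picture that a camera, given by its name, has taken for a name from the list of things; names that differ only in an ending like _2 or _b are one class to them, and where a whole thing is asked for, a point or a joint stands for the part that bears it (a point fixed in the world has none). Each returns a list of dicts, best first, with "p" (0 to 1); they miss things now and then, are a little off and sometimes report something else, mostly with a low value. They report only what shows in the picture. A call takes as long as a camera call.
- arm.search_frame(label, camera): "point" ([x, y, z] in m, in the coordinates of the camera as it stood for that picture, good to about 4 mm: the middle of the surface that is visible of it).
- arm.pinpoint(label, camera): "point" ([x, y, z] in m, in the coordinates of the camera as it stood for that picture, good to about 4 mm: a listed point, or the origin of a listed thing).
The state is a dict: "t": time; "q": joint angles; "qd": joint speeds; "joint_efforts": joint torques, N m; "eef_pos": TCP position; "ee_rot": TCP orientation; "force": force on the tool from outside, world axes, zero at the start; "moment": the same for the moment, N m; "width": finger opening in m; "gripper_force": force on a finger pad.
Only numpy, scipy, OpenCV 4.12 (cv2) and the standard library are available. Lean on these libraries where they do the work, as an engineer would, in place of code of your own. Each camera call takes 0.05 s, during which the arm holds its last target. There are 200 camera calls.

## Working session

There is one attempt and no reset: what is moved stays moved. The work goes in short steps, Python scripts to look and compute and a tool call to move; the robot and the scene stay as the last step left them, time stands still between calls to the robot, and variables do not carry over. Pictures are saved under pics/ and viewed, at most 10 in all, crops included, and the job is handed in when it is done.

Besides the shell and the picture viewer there is one more tool, called after "Call:" by a JSON object that holds its "name" and its "arguments", one argument or row to a line. move_arm: Moves the arm, as the interface text tells. Its arguments: {"type":"object","properties":{"rows":{"type":"array","items":{"type":"object","properties":{"translation":{"type":"array","items":{"type":"number"}},"rot":{"type":"array","items":{"type":"number"}},"hand":{"type":"number"}}}},"squeeze":{"type":"number"}},"required":["rows"]}

```bash
ls; mkdir -p pics; cat > h.py <<'E'
import numpy as np, cv2
from scipy.spatial.transform import Rotation as R
from station import arm
def cam(n):
    p=arm.camera_params(n); o=np.array(p['orientation'],float)
    Rm=o if o.shape==(3,3) else R.from_euler('xyz',o).as_matrix()
    return p,Rm,np.array(p['position'])
def toworld(n,pt):
    p,Rm,t=cam(n); return Rm@np.array(pt)+t
def cloud(n,depth):
    p,Rm,t=cam(n); h,w=depth.shape; f=h/2/np.tan(np.radians(p['vfov'])/2)
    K=np.array([[f,0,p['cx']],[0,f,p['cy']],[0,0,1]])
    u,v=np.meshgrid(np.arange(w),np.arange(h))
    uv=np.stack([u,v],-1).reshape(-1,1,2).astype(np.float64)
    s=cv2.undistortPoints(uv,K,np.array([p['k1'],0,0,0,0.])).reshape(h,w,2)
    P=np.dstack([s[...,0]*depth,s[...,1]*depth,depth])
    W=P@Rm.T+t; W[depth==0]=np.nan; return W
def save(n,im): cv2.imwrite('pics/'+n+'.png',cv2.cvtColor(im,cv2.COLOR_RGB2BGR))
E
python3 - <<'E'
from h import *
s=arm.get_state(); print({k:np.round(v,3) for k,v in s.items()})
for n in('scene','top'):
    print(arm.camera_params(n))
    im,d=arm.grab_frame(n); save(n+'0',im); np.save(n+'0.npy',d)
    for l in('cover','cover_grip','mat','jig','timer','tape_roll','weight_500g'):
        r=arm.pinpoint(l,n)
        print(n,l,[(np.round(toworld(n,x['point']),3),round(x['p'],2)) for x in r[:2]])
a=np.vstack([cv2.imread('pics/scene0.png'),cv2.imread('pics/top0.png')])
E
```

```text
pics
{'t': np.float64(0.0), 'q': array([ 1.505,  0.359,  0.011, -0.   , -1.224, -0.288]), 'qd': array([0.001, 0.   , 0.003, 0.001, 0.002, 0.001]), 'joint_efforts': array([-0.0000e+00, -5.8272e+01,  2.9304e+01,  6.9960e+00,  7.0000e-03,
       -0.0000e+00]), 'eef_pos': array([0.234, 0.633, 0.24 ]), 'ee_rot': array([ 3.14 , -0.   , -0.354]), 'force': array([ 0.553,  0.345, -0.045]), 'moment': array([ 0.02 , -0.006,  0.024]), 'gripper_force': np.float64(0.0), 'width': np.float64(0.088)}
{'vfov': 49.735345704317474, 'cx': 324.4265386188813, 'cy': 195.98968939047862, 'k1': -0.0773694986245842, 'position': array([-0.22228073, -0.91273165,  0.6681342 ]), 'orientation': array([-2.04403487, -0.02293189, -0.70048671])}
scene cover [(array([0.514, 0.171, 0.002]), 0.94)]
scene cover_grip [(array([0.508, 0.168, 0.082]), 0.68)]
scene mat [(array([ 0.49 , -0.187, -0.001]), 0.65)]
scene jig [(array([ 0.51 ,  0.17 , -0.001]), 0.64)]
scene timer [(array([ 0.665, -0.005,  0.005]), 0.76)]
scene tape_roll [(array([ 0.567, -0.415, -0.001]), 0.89)]
scene weight_500g [(array([0.568, 0.411, 0.001]), 0.46)]
{'vfov': 48.25258636126951, 'cx': 331.01802850922047, 'cy': 197.64669290361977, 'k1': -0.10278252707949784, 'position': array([ 0.48910596, -0.0189336 ,  1.42592662]), 'orientation': array([-3.07497762,  0.01074091, -1.59413473])}
top cover [(array([0.519, 0.168, 0.004]), 0.83)]
top cover_grip []
top mat [(array([ 0.495, -0.194, -0.002]), 0.63)]
top jig []
top timer [(array([ 0.668, -0.006, -0.002]), 0.91)]
top tape_roll [(array([ 0.57 , -0.423,  0.001]), 0.64)]
top weight_500g [(array([ 0.567,  0.405, -0.004]), 0.64)]
```

```bash
python3 - <<'E'
from h import *
d=np.load('top0.npy'); W=cloud('top',d)
im=cv2.imread('pics/top0.png')
near=lambda c,r:np.hypot(W[...,0]-c[0],W[...,1]-c[1])<r
def rect(m):
    m=cv2.morphologyEx(m.astype(np.uint8),cv2.MORPH_OPEN,np.ones((3,3)))>0
    P=W[m]; c,s,a=cv2.minAreaRect((P[:,:2]*1000).astype(np.float32)); return np.round(c,1),np.round(s,1),round(a,2),round(np.nanmedian(P[:,2])*1000,1),m.sum()
z=W[...,2]
print('covertop',rect(near((.515,.17),.14)&(z>.04)&(z<.056)))
print('bar',rect(near((.515,.17),.14)&(z>.072)&(z<.1)))
print('jigbase+',rect(near((.515,.17),.16)&(z>.0045)&(z<.06)))
hsv=cv2.cvtColor(im,cv2.COLOR_BGR2HSV)
print('mat hsv',hsv[tuple(np.argwhere(near((.49,-.19),.004))[0])])
v=hsv[near((.49,-.19),.004)].mean(0)
m=near((.49,-.19),.16)&(np.abs(hsv.astype(float)-v).max(-1)<25)
print('mat',rect(m), 'table z',np.nanmedian(z[near((.5,0.),.03)]))
save('x',im[...,::-1])
E
```

```text
covertop (array([545. , 171.4]), array([215.6, 127.8]), 7.71, np.float64(52.2), np.int64(1264))
bar (array([515.6, 168.1]), array([98.2, 13. ]), 6.66, np.float64(87.4), np.int64(141))
jigbase+ (array([549.8, 169.9]), array([235.6, 134.4]), 6.88, np.float64(52.5), np.int64(2100))
mat hsv [ 16 144 227]
mat (array([ 496.2, -187.9]), array([195.8, 168.1]), 0.79, np.float64(3.3), np.int64(2915)) table z 0.0019170909612253872
```

View pics/top0.png

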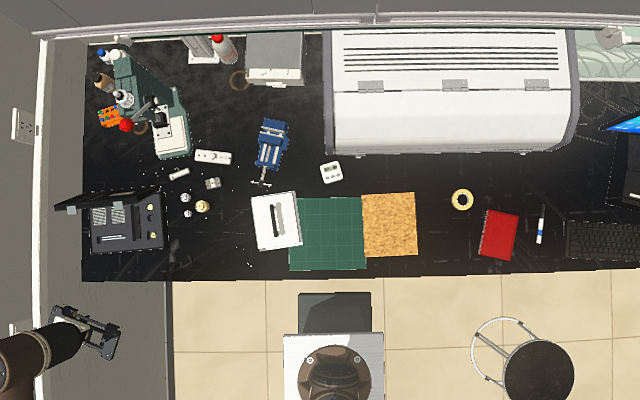

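View pics/scene0.png

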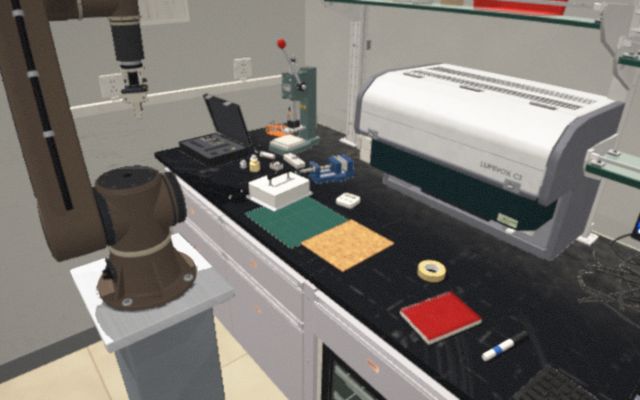

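The top view shows the white cover at about (276,220) with its black bar vertical. The cork mat is at (390,225), right of the green cutting mat. Next I compute the approach above the bar.

```bash
cat >> h.py <<'E'
def rel(x,y,z,yaw,start=None):
    """shift (cm) and turn (deg) from the present pose to a tool-down pose"""
    s=arm.get_state(); p0,r0=(s['eef_pos'],s['ee_rot']) if start is None else start
    A=R.from_euler('xyz',r0); B=R.from_euler('xyz',[np.pi,0,yaw])
    print('cm',np.round(A.inv().apply(np.array([x,y,z])-p0)*100,2),'deg',np.round(np.degrees((A.inv()*B).as_rotvec()),2))
E
python3 -c "
from h import *
rel(.5156,.1681,.2,.116)
rel(.5156,.1681,.077,.116,([.5156,.1681,.2],[np.pi,0,.116]))"
```

```text
cm [42.54 33.87  4.06] deg [ -0.    -0.   -26.92]
cm [ 0.  -0.  12.3] deg [0. 0. 0.]
```

Call:
{"name": "move_arm", "arguments": {
  "rows": [
    {"translation": [42.5, 33.9, 4.0], "rot": [0, 0, -26.9], "hand": 0},
    {"translation": [42.5, 33.9, 4.0], "rot": [0, 0, -26.9], "hand": 0},
    {"translation": [42.5, 33.9, 4.0], "rot": [0, 0, -26.9], "hand": 0},
    {"translation": [42.5, 33.9, 4.0], "rot": [0, 0, -26.9], "hand": 0},
    {"translation": [42.5, 33.9, 4.0], "rot": [0, 0, -26.9], "hand": 0},
    {"translation": [42.5, 33.9, 4.0], "rot": [0, 0, -26.9], "hand": 0},
    {"translation": [42.5, 33.9, 4.0], "rot": [0, 0, -26.9], "hand": 0},
    {"translation": [42.5, 33.9, 4.0], "rot": [0, 0, -26.9], "hand": 0}
  ]
}}

```text
t: 1.47
eef_pos: [0.4064, 0.3469, 0.2164]
ee_rot: [-3.141, -0.001, 0.116]
force: [1.1, 1.8, -0.2]
width: 0.0877
gripper_force: 0.0
```

```bash
python3 -c "
from h import *
rel(.5156,.1681,.2,.116)"
```

```text
cm [ 8.77 19.03  1.63] deg [-0.04 -0.03  0.01]
```

Call:
{"name": "move_arm", "arguments": {
  "rows": [
    {"translation": [8.8, 19.0, 1.6], "rot": [0, 0, 0], "hand": 0},
    {"translation": [8.8, 19.0, 1.6], "rot": [0, 0, 0], "hand": 0},
    {"translation": [8.8, 19.0, 1.6], "rot": [0, 0, 0], "hand": 0},
    {"translation": [8.8, 19.0, 1.6], "rot": [0, 0, 0], "hand": 0},
    {"translation": [8.8, 19.0, 1.6], "rot": [0, 0, 0], "hand": 0},
    {"translation": [8.8, 19.0, 1.6], "rot": [0, 0, 0], "hand": 0},
    {"translation": [8.8, 19.0, 1.6], "rot": [0, 0, 0], "hand": 0},
    {"translation": [8.8, 19.0, 1.6], "rot": [0, 0, 0], "hand": 0}
  ]
}}

```text
t: 2.13
eef_pos: [0.5153, 0.1698, 0.2001]
ee_rot: [-3.141, -0.0, 0.114]
force: [0.2, 0.7, -0.6]
width: 0.0877
gripper_force: 0.0
```

```bash
python3 -c "
from h import *
rel(.5156,.1681,.077,.116)"
```

```text
cm [1.000e-02 1.800e-01 1.231e+01] deg [-0.01 -0.   -0.1 ]
```

Small lag only; descending and gripping.

Call:
{"name": "move_arm", "arguments": {
  "rows": [
    {"translation": [0, 0.1, 3.5], "rot": [0, 0, 0], "hand": 0},
    {"translation": [0, 0.1, 7], "rot": [0, 0, 0], "hand": 0},
    {"translation": [0, 0.1, 9.5], "rot": [0, 0, 0], "hand": 0},
    {"translation": [0, 0.1, 11.3], "rot": [0, 0, 0], "hand": 0},
    {"translation": [0, 0.1, 12.3], "rot": [0, 0, 0], "hand": 0},
    {"translation": [0, 0.1, 12.3], "rot": [0, 0, 0], "hand": 0},
    {"translation": [0, 0.1, 12.3], "rot": [0, 0, 0], "hand": 0.5},
    {"translation": [0, 0.1, 12.3], "rot": [0, 0, 0], "hand": 0.8}
  ],
  "squeeze": 40
}}

```text
t: 2.8
eef_pos: [0.516, 0.1703, 0.0785]
ee_rot: [-3.141, -0.002, 0.117]
force: [-0.0, 0.6, -0.3]
width: 0.0796
gripper_force: 0.0
```

Call:
{"name": "move_arm", "arguments": {
  "rows": [
    {"translation": [0, 0, 0], "rot": [0, 0, 0], "hand": 1},
    {"translation": [0, 0, 0], "rot": [0, 0, 0], "hand": 1},
    {"translation": [0, 0, 0], "rot": [0, 0, 0], "hand": 1},
    {"translation": [0, 0, 0], "rot": [0, 0, 0], "hand": 1},
    {"translation": [0, 0, 0], "rot": [0, 0, 0], "hand": 1},
    {"translation": [0, 0, 0], "rot": [0, 0, 0], "hand": 1},
    {"translation": [0, 0, 0], "rot": [0, 0, 0], "hand": 1},
    {"translation": [0, 0, 0], "rot": [0, 0, 0], "hand": 1}
  ],
  "squeeze": 40
}}

```text
t: 3.47
eef_pos: [0.5153, 0.169, 0.0771]
ee_rot: [3.142, 0.0, 0.116]
force: [0.3, 0.9, 0.1]
width: 0.0268
gripper_force: 0.0
```

Call:
{"name": "move_arm", "arguments": {
  "rows": [
    {"translation": [0, 0, 0], "rot": [0, 0, 0], "hand": 1},
    {"translation": [0, 0, 0], "rot": [0, 0, 0], "hand": 1},
    {"translation": [0, 0, 0], "rot": [0, 0, 0], "hand": 1},
    {"translation": [0, 0, 0], "rot": [0, 0, 0], "hand": 1},
    {"translation": [0, 0, 0], "rot": [0, 0, 0], "hand": 1}
  ],
  "squeeze": 40
}}

```text
t: 3.88
eef_pos: [0.5153, 0.1692, 0.0771]
ee_rot: [-3.141, -0.0, 0.116]
force: [0.6, 0.8, -0.2]
width: 0.0114
gripper_force: 40.0
```

Call:
{"name": "move_arm", "arguments": {
  "rows": [
    {"translation": [0, 0, -0.5], "rot": [0, 0, 0], "hand": 1},
    {"translation": [0, 0, -1.5], "rot": [0, 0, 0], "hand": 1},
    {"translation": [0, 0, -3], "rot": [0, 0, 0], "hand": 1},
    {"translation": [0, 0, -5], "rot": [0, 0, 0], "hand": 1},
    {"translation": [0, 0, -7], "rot": [0, 0, 0], "hand": 1},
    {"translation": [0, 0, -9], "rot": [0, 0, 0], "hand": 1},
    {"translation": [0, 0, -10], "rot": [0, 0, 0], "hand": 1},
    {"translation": [0, 0, -10], "rot": [0, 0, 0], "hand": 1}
  ]
}}

```text
t: 4.55
eef_pos: [0.5164, 0.1698, 0.18]
ee_rot: [-3.139, -0.004, 0.116]
force: [0.9, 0.3, -3.1]
width: 0.0117
gripper_force: 40.0
```

```bash
python3 -c "
from h import *
im,d=arm.grab_frame('top'); save('top1',im); np.save('top1.npy',d)
im,d=arm.grab_frame('scene'); cv2.imwrite('pics/scene1c.png',cv2.resize(im[130:270,200:400,::-1],None,fx=3,fy=3))
W=cloud('top',np.load('top1.npy'))
rel(.496,-.188,.16,.014)"
```

```text
cm [-5.98 35.24  1.67] deg [-0.03  0.01  5.8 ]
```

View pics/scene1c.png

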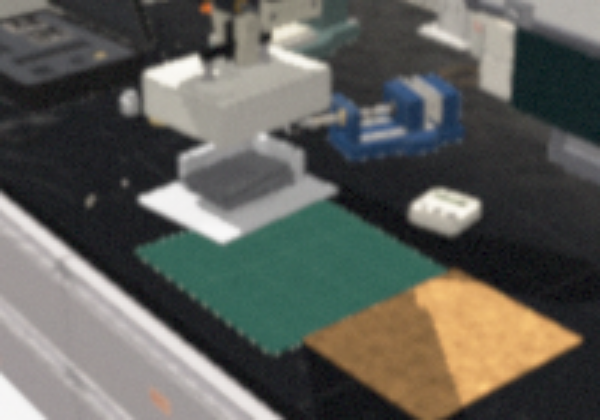

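The cover hangs level and is clear of the fences. Below it the dark stack sits on the jig at (240,180), and the mat is at (450,340). Carrying the cover over.

Call:
{"name": "move_arm", "arguments": {
  "rows": [
    {"translation": [-0.3, 2, 0], "rot": [0, 0, 0.5], "hand": 1},
    {"translation": [-1, 6, 0], "rot": [0, 0, 1], "hand": 1},
    {"translation": [-1.7, 10, 0], "rot": [0, 0, 2], "hand": 1},
    {"translation": [-2.4, 14, 0], "rot": [0, 0, 3], "hand": 1},
    {"translation": [-3.1, 18, 0], "rot": [0, 0, 4], "hand": 1},
    {"translation": [-3.8, 22, 0], "rot": [0, 0, 5], "hand": 1},
    {"translation": [-4.4, 26, 0], "rot": [0, 0, 5.8], "hand": 1},
    {"translation": [-5.1, 30, 0], "rot": [0, 0, 5.8], "hand": 1}
  ]
}}

```text
t: 5.32
eef_pos: [0.4979, -0.1366, 0.1756]
ee_rot: [-3.141, 0.002, 0.014]
force: [1.9, -0.2, -4.1]
width: 0.0114
gripper_force: 40.0
```

```bash
python3 -c "
from h import *
rel(.496,-.188,.12,.014)"
```

```text
cm [-0.25  5.14  5.56] deg [-0.01  0.14 -0.01]
```

Call:
{"name": "move_arm", "arguments": {
  "rows": [
    {"translation": [-0.2, 2, 1.5], "rot": [0, 0, 0], "hand": 1},
    {"translation": [-0.2, 3.5, 3], "rot": [0, 0, 0], "hand": 1},
    {"translation": [-0.2, 4.5, 4.5], "rot": [0, 0, 0], "hand": 1},
    {"translation": [-0.2, 4.8, 5.5], "rot": [0, 0, 0], "hand": 1},
    {"translation": [-0.2, 4.8, 5.5], "rot": [0, 0, 0], "hand": 1},
    {"translation": [-0.2, 4.8, 5.5], "rot": [0, 0, 0], "hand": 1},
    {"translation": [-0.2, 4.8, 5.5], "rot": [0, 0, 0], "hand": 1}
  ]
}}

```text
t: 5.9
eef_pos: [0.4984, -0.1823, 0.1224]
ee_rot: [3.141, -0.0, 0.015]
force: [-0.2, 0.7, -3.1]
width: 0.0116
gripper_force: 40.0
```

```bash
python3 -c "
from h import *
rel(.496,-.188,.077,.014)"
```

```text
cm [-0.24  0.57  4.54] deg [ 0.01 -0.01  0.07]
```

Call:
{"name": "move_arm", "arguments": {
  "rows": [
    {"translation": [-0.2, 0.6, 1.5], "rot": [0, 0, 0], "hand": 1},
    {"translation": [-0.2, 0.6, 3], "rot": [0, 0, 0], "hand": 1},
    {"translation": [-0.2, 0.6, 4], "rot": [0, 0, 0], "hand": 1},
    {"translation": [-0.2, 0.6, 4.4], "rot": [0, 0, 0], "hand": 1},
    {"translation": [-0.2, 0.6, 4.6], "rot": [0, 0, 0], "hand": 1},
    {"translation": [-0.2, 0.6, 4.7], "rot": [0, 0, 0], "hand": 1},
    {"translation": [-0.2, 0.6, 4.75], "rot": [0, 0, 0], "hand": 1},
    {"translation": [-0.2, 0.6, 4.75], "rot": [0, 0, 0], "hand": 1}
  ]
}}

```text
t: 6.57
eef_pos: [0.4966, -0.1888, 0.0752]
ee_rot: [3.141, -0.001, 0.015]
force: [0.6, -0.3, -3.7]
width: 0.0117
gripper_force: 40.0
```

```bash
python3 -c "
from h import *
s=arm.get_state(); print(s['eef_pos'],s['force'])"
```

```text
[ 0.49658007 -0.18875716  0.0751982 ] [ 0.55855328 -0.30422586 -3.70657738]
```

Not quite touching; lower by a millimetre, then open.

Call:
{"name": "move_arm", "arguments": {
  "rows": [
    {"translation": [0, 0, 0.05], "rot": [0, 0, 0], "hand": 1},
    {"translation": [0, 0, 0.1], "rot": [0, 0, 0], "hand": 1},
    {"translation": [0, 0, 0.1], "rot": [0, 0, 0], "hand": 1},
    {"translation": [0, 0, 0.1], "rot": [0, 0, 0], "hand": 1}
  ]
}}

```text
t: 6.9
eef_pos: [0.4966, -0.1888, 0.075]
ee_rot: [3.141, -0.002, 0.015]
force: [-2.4, 2.3, 6.1]
width: 0.0119
gripper_force: 40.0
```

Call:
{"name": "move_arm", "arguments": {
  "rows": [
    {"translation": [0, 0, 0], "rot": [0, 0, 0], "hand": 0.7},
    {"translation": [0, 0, 0], "rot": [0, 0, 0], "hand": 0.7},
    {"translation": [0, 0, 0], "rot": [0, 0, 0], "hand": 0.6},
    {"translation": [0, 0, 0], "rot": [0, 0, 0], "hand": 0.6},
    {"translation": [0, 0, 0], "rot": [0, 0, 0], "hand": 0.6},
    {"translation": [0, 0, -1], "rot": [0, 0, 0], "hand": 0.6},
    {"translation": [0, 0, -4], "rot": [0, 0, 0], "hand": 0.6},
    {"translation": [0, 0, -8], "rot": [0, 0, 0], "hand": 0.6}
  ]
}}

```text
t: 7.57
eef_pos: [0.494, -0.1887, 0.1524]
ee_rot: [-3.141, 0.006, 0.014]
force: [1.2, -0.7, 0.6]
width: 0.035
gripper_force: 0.0
```

```bash
python3 - <<'E'
from h import *
im,d=arm.grab_frame('top'); np.save('top2.npy',d); save('top2',im)
i2,d2=arm.grab_frame('scene'); np.save('scene2.npy',d2); save('scene2',i2)
a=cv2.resize(im[185:260,235:310,::-1],(400,400),interpolation=cv2.INTER_NEAREST)
b=cv2.resize(i2[160:220,235:325,::-1],(600,400),interpolation=cv2.INTER_NEAREST)
b=b[:, :400] if 0 else cv2.resize(b,(400,267)); b=cv2.copyMakeBorder(b,0,133,0,0,cv2.BORDER_CONSTANT)
cv2.imwrite('pics/c2.png',np.hstack([a,b]))
for n in('top','scene'):
    for l in('jig','jig_corner','plate_4','cover','cover_grip','mat'):
        print(n,l,[(np.round(toworld(n,x['point']),4),round(x['p'],2)) for x in arm.pinpoint(l,n)[:4]])
    W=cloud(n,np.load(n+'2.npy'))
    z=W[...,2]; near=np.hypot(W[...,0]-.515,W[...,1]-.169)<.14
    for lo,hi in((.003,.009),(.014,.022),(.036,.0445),(.0446,.055)):
        m=near&(z>lo)&(z<hi)
        m=cv2.morphologyEx(m.astype(np.uint8),cv2.MORPH_OPEN,np.ones((2,2)))>0
        P=W[m]; c,s,a=cv2.minAreaRect((P[:,:2]*1000).astype(np.float32)); print(lo,m.sum(),np.round(c,1),np.round(s,1),round(a,1),np.round(np.median(P[:,2])*1000,1))
E
```

```text
top jig [(array([ 0.5149,  0.1686, -0.0022]), 0.68)]
top jig_corner [(array([0.5662, 0.2228, 0.0148]), 0.8), (array([0.5052, 0.1659, 0.032 ]), 0.5)]
top plate_4 [(array([0.5053, 0.1584, 0.0376]), 0.63), (array([0.5146, 0.1593, 0.0229]), 0.53), (array([0.5071, 0.1676, 0.0286]), 0.48)]
top cover []
top cover_grip []
top mat []
0.003 274 [nan nan] [0. 0.] 0.0 nan
0.014 134 [538.2 190.6] [ 69.6 121.6] 47.1 17.9
0.036 538 [493.7 159.3] [160.6 100. ] 57.0 nan
0.0446 65 [565.1 183.2] [161.5  80.7] 2.0 nan
scene jig [(array([ 0.5078,  0.1702, -0.0008]), 0.97)]
scene jig_corner [(array([0.5699, 0.2272, 0.0184]), 0.71), (array([ 0.6651, -0.003 ,  0.0047]), 0.51)]
scene plate_4 [(array([0.5015, 0.1652, 0.0328]), 0.76), (array([0.5131, 0.1598, 0.0265]), 0.5), (array([0.5083, 0.157 , 0.0176]), 0.39), (array([0.5056, 0.1696, 0.0294]), 0.39)]
scene cover [(array([ 0.5089,  0.1711, -0.0017]), 0.65), (array([ 0.4915, -0.1883,  0.0026]), 0.63)]
scene cover_grip [(array([ 0.4919, -0.1909,  0.078 ]), 0.85)]
scene mat [(array([5.099e-01, 1.712e-01, 2.000e-04]), 0.49), (array([0.566 , 0.2261, 0.023 ]), 0.29)]
0.003 890 [nan nan] [0. 0.] 0.0 nan
0.014 8 [589.6 156.2] [31.7  4.4] 39.1 nan
0.036 301 [568.8 183.4] [252.8  71.1] 23.0 nan
0.0446 27 [628.3 208.2] [161.9  19.3] 45.5 45.4
```

View pics/c2.png

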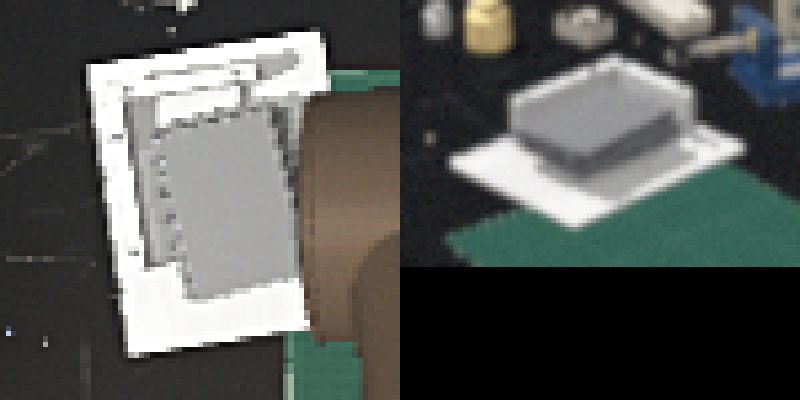

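The left crop shows the jig's white base tilted about 0.12 rad and the plates clear of both fences by several mm, with the arm covering the -y edge. The cover stands on the mat. I'll raise the arm and head to a start pose on the -y side.

```bash
cat >> h.py <<'E'
J=np.array([.5155,.1688]); Y=.116
def jig(x,y):  # jig mm -> world m
    return J+R.from_euler('z',Y).as_matrix()[:2,:2]@np.array([x,y])/1000
def relj(x,y,z,yaw): rel(*jig(x,y),z,Y+yaw)
E
python3 - <<'E'
from h import *
W=cloud('top',np.load('top0.npy'))
m=(W[...,0]>.6)&(W[...,0]<.68)&(W[...,1]>.08)&(W[...,1]<.26)
P=W[m]
for x0 in np.arange(.6,.68,.02):
    q=P[(P[:,0]>=x0)&(P[:,0]<x0+.02)]
    print(round(x0,2),[round(float(q[(q[:,1]>=y0)&(q[:,1]<y0+.03)][:,2].max()),3) for y0 in np.arange(.08,.26,.03)])
print(jig(6,-66)); relj(6,-66,.13,-np.pi/2)
E
```

```text
0.6 [0.006, 0.011, 0.009, 0.009, 0.01, 0.006]
0.62 [0.005, 0.004, 0.006, 0.066, 0.057, 0.035]
0.64 [0.004, 0.005, 0.004, 0.004, 0.052, 0.029]
0.66 [0.004, 0.005, 0.061, 0.06, 0.056, 0.008]Traceback (most recent call last):
  File "<stdin>", line 7, in <module>
    return umr_maximum(a, axis, None, out, keepdims, initial, where)
ValueError: zero-size array to reduction operation maximum which has no identity
```

```bash
python3 -c "
from h import *
print(jig(6,-66)); relj(6,-66,.15,-np.pi/2)"
```

```text
[0.52909852 0.10393799]
cm [  3.75 -29.22   0.31] deg [4.000e-02 4.000e-02 8.418e+01]
```

Call:
{"name": "move_arm", "arguments": {
  "rows": [
    {"translation": [3.7, -29.2, 0], "rot": [0, 0, 84.2], "hand": 0.5},
    {"translation": [3.7, -29.2, 0], "rot": [0, 0, 84.2], "hand": 0.5},
    {"translation": [3.7, -29.2, 0], "rot": [0, 0, 84.2], "hand": 0.5},
    {"translation": [3.7, -29.2, 0], "rot": [0, 0, 84.2], "hand": 0.5},
    {"translation": [3.7, -29.2, 0], "rot": [0, 0, 84.2], "hand": 0.5},
    {"translation": [3.7, -29.2, 0], "rot": [0, 0, 84.2], "hand": 0.5},
    {"translation": [3.7, -29.2, 0], "rot": [0, 0, 84.2], "hand": 0.5},
    {"translation": [3.7, -29.2, 0], "rot": [0, 0, 84.2], "hand": 0.5}
  ]
}}

```text
t: 8.93
eef_pos: [0.5289, 0.1061, 0.1537]
ee_rot: [-3.141, -0.0, -0.9]
force: [1.5, -0.1, -0.5]
width: 0.0435
gripper_force: 0.0
```

```bash
python3 -c "
from h import *
relj(6,-66,.15,-np.pi/2)"
```

```text
cm [0.18 0.12 0.37] deg [-2.00e-02 -0.00e+00  3.18e+01]
```

Call:
{"name": "move_arm", "arguments": {
  "rows": [
    {"translation": [0.2, 0.1, 0], "rot": [0, 0, 31.8], "hand": 0.5},
    {"translation": [0.2, 0.1, 0], "rot": [0, 0, 31.8], "hand": 0.5},
    {"translation": [0.2, 0.1, 0], "rot": [0, 0, 31.8], "hand": 0.5},
    {"translation": [0.2, 0.1, 0], "rot": [0, 0, 31.8], "hand": 0.5},
    {"translation": [0.2, 0.1, 0], "rot": [0, 0, 31.8], "hand": 0.5},
    {"translation": [0.2, 0.1, 0], "rot": [0, 0, 31.8], "hand": 0.5},
    {"translation": [0.2, 0.1, 0], "rot": [0, 0, 31.8], "hand": 0.5}
  ]
}}

```text
t: 9.52
eef_pos: [0.5293, 0.1015, 0.1535]
ee_rot: [3.141, -0.0, -1.448]
force: [-0.4, -0.2, 0.2]
width: 0.0436
gripper_force: 0.0
```

```bash
python3 - <<'E'
from h import *
relj(6,-66,.026,-np.pi/2)
im,d=arm.grab_frame('top'); W=cloud('top',d)
i2,d2=arm.grab_frame('scene'); W2=cloud('scene',d2)
Q=R.from_euler('z',Y).as_matrix()[:2,:2]
for n,w in(('top',W),('scene',W2)):
    P=(w[...,:2]-J)@Q*1000; z=w[...,2]
    m=(P[...,0]>-85)&(P[...,0]<58)&(P[...,1]>-70)&(P[...,1]<45)&(z>.0275)&(z<.046)
    p=P[m]; print(n,'stack extents jig mm',np.percentile(p,[1,99],axis=0).round(1).tolist(),m.sum())
    m=(np.abs(w[...,0]-.496)<.12)&(np.abs(w[...,1]+.188)<.12)
    b=w[m&(z>.07)&(z<.09)][:,:2]*1000; c=cv2.minAreaRect(b.astype(np.float32)); print('bar',c)
    b=w[m&(z>.045)&(z<.056)][:,:2]*1000; c=cv2.minAreaRect(b.astype(np.float32)); print('top',c)
E
```

```text
cm [-2.500e-01 -1.000e-02  1.275e+01] deg [ 0.01 -0.01  0.41]
top stack extents jig mm [[-62.5, -48.9], [-45.7, 21.1]] 58
bar ((496.7723083496094, -188.63720703125), (99.09521484375, 12.830954551696777), 1.1901968717575073)
top ((496.7256164550781, -189.11822509765625), (156.7646942138672, 129.5227508544922), 1.2972185611724854)
scene stack extents jig mm [[-64.3, -46.0], [57.8, 36.8]] 418
bar ((492.2435607910156, -188.67466735839844), (100.45850372314453, 15.52734661102295), 2.57639741897583)
top ((493.14886474609375, -187.33364868164062), (159.59384155273438, 132.4570770263672), 1.3761359453201294)
```

Cover confirmed central on the mat (496.7, -189 vs. mat 496, -188). Stack reaches to jig x≈-63, y≈-48. Descend outside and push +y.

Call:
{"name": "move_arm", "arguments": {
  "rows": [
    {"translation": [0.3, 0, 3], "rot": [0, 0, 0.4], "hand": 0.5},
    {"translation": [0.3, 0, 6.5], "rot": [0, 0, 0.4], "hand": 0.5},
    {"translation": [0.3, 0, 10], "rot": [0, 0, 0.4], "hand": 0.5},
    {"translation": [0.3, 0, 11.8], "rot": [0, 0, 0.4], "hand": 0.5},
    {"translation": [0.3, 0, 12.7], "rot": [0, 0, 0.4], "hand": 0.5},
    {"translation": [0.3, 0, 12.7], "rot": [0, 0, 0.4], "hand": 0.5},
    {"translation": [0.3, 0, 12.7], "rot": [0, 0, 0.4], "hand": 0.5}
  ]
}}

```text
t: 10.2
eef_pos: [0.5301, 0.0987, 0.027]
ee_rot: [-3.141, -0.0, -1.456]
force: [-0.4, 0.0, 1.1]
width: 0.044
gripper_force: 0.0
```

```bash
cat >> h.py <<'E'
def where():
    s=arm.get_state(); Q=R.from_euler('z',Y).as_matrix()[:2,:2]
    print('jig mm',((s['eef_pos'][:2]-J)@Q*1000).round(1),'z',s['eef_pos'][2].round(4),'yaw',(s['ee_rot'][2]-Y).round(4),'F jig',(s['force'][:2]@Q).round(1),s['force'][2].round(1))
E
python3 -c "
from h import *
where(); relj(6,-33,.026,-np.pi/2)"
```

```text
jig mm [  6.4 -71.4] z 0.027 yaw -1.5719 F jig [-0.4  0.1] 1.1
cm [-3.84  0.05  0.1 ] deg [-0.01 -0.02 -0.07]
```

Call:
{"name": "move_arm", "arguments": {
  "rows": [
    {"translation": [-0.4, 0, 0], "rot": [0, 0, 0], "hand": 0.5},
    {"translation": [-0.8, 0, 0], "rot": [0, 0, 0], "hand": 0.5},
    {"translation": [-1.2, 0, 0], "rot": [0, 0, 0], "hand": 0.5},
    {"translation": [-1.6, 0, 0], "rot": [0, 0, 0], "hand": 0.5},
    {"translation": [-2.0, 0, 0], "rot": [0, 0, 0], "hand": 0.5},
    {"translation": [-2.4, 0, 0], "rot": [0, 0, 0], "hand": 0.5},
    {"translation": [-2.7, 0, 0], "rot": [0, 0, 0], "hand": 0.5},
    {"translation": [-3.0, 0, 0], "rot": [0, 0, 0], "hand": 0.5}
  ]
}}

```text
t: 10.87
eef_pos: [0.5262, 0.1287, 0.0267]
ee_rot: [3.142, -0.0, -1.457]
force: [-0.1, -1.9, 0.1]
width: 0.044
gripper_force: 0.6
```

```bash
python3 -c "
from h import *
where(); relj(6,-33,.026,-np.pi/2)"
```

```text
jig mm [  6.  -41.1] z 0.0267 yaw -1.5726 F jig [-0.3 -1.8] 0.1
cm [-0.81 -0.    0.07] deg [ 0.   -0.   -0.11]
```

Contact with the stack (about 2 N, sliding). Continue gently.

Call:
{"name": "move_arm", "arguments": {
  "rows": [
    {"translation": [-0.15, 0, 0], "rot": [0, 0, 0], "hand": 0.5},
    {"translation": [-0.3, 0, 0], "rot": [0, 0, 0], "hand": 0.5},
    {"translation": [-0.45, 0, 0], "rot": [0, 0, 0], "hand": 0.5},
    {"translation": [-0.6, 0, 0], "rot": [0, 0, 0], "hand": 0.5},
    {"translation": [-0.7, 0, 0], "rot": [0, 0, 0], "hand": 0.5},
    {"translation": [-0.7, 0, 0], "rot": [0, 0, 0], "hand": 0.5}
  ]
}}

```text
t: 11.37
eef_pos: [0.5253, 0.1353, 0.0265]
ee_rot: [3.141, -0.0, -1.457]
force: [-0.3, -1.1, 0.1]
width: 0.0435
gripper_force: 0.4
```

```bash
python3 -c "
from h import *
where()"
```

```text
jig mm [  5.9 -34.4] z 0.0265 yaw -1.573 F jig [-0.4 -1. ] 0.1
```

Call:
{"name": "move_arm", "arguments": {
  "rows": [
    {"translation": [-0.1, 0, 0], "rot": [0, 0, 0], "hand": 0.5},
    {"translation": [-0.2, 0, 0], "rot": [0, 0, 0], "hand": 0.5},
    {"translation": [-0.25, 0, 0], "rot": [0, 0, 0], "hand": 0.5},
    {"translation": [-0.25, 0, 0], "rot": [0, 0, 0], "hand": 0.5}
  ]
}}

```text
t: 11.7
eef_pos: [0.5251, 0.1372, 0.0265]
ee_rot: [3.141, -0.001, -1.457]
force: [1.8, -4.6, 0.8]
width: 0.0437
gripper_force: 2.4
```

```bash
python3 -c "
from h import *
where()"
```

```text
jig mm [  5.8 -32.5] z 0.0265 yaw -1.5727 F jig [ 1.3 -4.8] 0.8
```

Call:
{"name": "move_arm", "arguments": {
  "rows": [
    {"translation": [-0.05, 0, 0], "rot": [0, 0, 0], "hand": 0.5},
    {"translation": [-0.1, 0, 0], "rot": [0, 0, 0], "hand": 0.5},
    {"translation": [-0.1, 0, 0], "rot": [0, 0, 0], "hand": 0.5}
  ]
}}

```text
t: 11.95
eef_pos: [0.5249, 0.1373, 0.0265]
ee_rot: [3.14, -0.002, -1.456]
force: [3.5, -10.1, 0.3]
width: 0.0437
gripper_force: 5.0
```

```bash
python3 -c "
from h import *
where()"
```

```text
jig mm [  5.7 -32.3] z 0.0265 yaw -1.5724 F jig [  2.3 -10.5] 0.3
```

Flush in y with a firm stop. Back off, rise, and swing round to the -x side.

Call:
{"name": "move_arm", "arguments": {
  "rows": [
    {"translation": [0.5, 0, 0], "rot": [0, 0, 0], "hand": 0.5},
    {"translation": [1.5, 0, 0], "rot": [0, 0, 0], "hand": 0.5},
    {"translation": [3, 0, 0], "rot": [0, 0, 0], "hand": 0.5},
    {"translation": [3, 0, -3], "rot": [0, 0, 0], "hand": 0.5},
    {"translation": [3, 0, -7], "rot": [0, 0, 0], "hand": 0.5},
    {"translation": [3, 0, -9], "rot": [0, 0, 0], "hand": 0.5},
    {"translation": [3, 0, -9], "rot": [0, 0, 0], "hand": 0.4}
  ]
}}

```text
t: 12.53
eef_pos: [0.5315, 0.1099, 0.1218]
ee_rot: [-3.133, 0.003, -1.456]
force: [1.0, 0.1, 0.2]
width: 0.0468
gripper_force: 0.0
```

```bash
python3 -c "
from h import *
where(); relj(-84,10,.11,0)"
```

```text
jig mm [  9.1 -60.3] z 0.1218 yaw -1.5723 F jig [1. 0.] 0.2
cm [-7.02  9.33  1.13] deg [ -0.52  -0.24 -90.08]
```

Call:
{"name": "move_arm", "arguments": {
  "rows": [
    {"translation": [-7, 9.3, 0.5], "rot": [0, 0, -90], "hand": 0.73},
    {"translation": [-7, 9.3, 0.5], "rot": [0, 0, -90], "hand": 0.73},
    {"translation": [-7, 9.3, 0.5], "rot": [0, 0, -90], "hand": 0.73},
    {"translation": [-7, 9.3, 0.5], "rot": [0, 0, -90], "hand": 0.73},
    {"translation": [-7, 9.3, 0.5], "rot": [0, 0, -90], "hand": 0.73},
    {"translation": [-7, 9.3, 0.5], "rot": [0, 0, -90], "hand": 0.73},
    {"translation": [-7, 9.3, 0.5], "rot": [0, 0, -90], "hand": 0.73},
    {"translation": [-7, 9.3, 0.5], "rot": [0, 0, -90], "hand": 0.73}
  ]
}}

```text
t: 13.2
eef_pos: [0.428, 0.168, 0.1116]
ee_rot: [-3.141, 0.0, -0.45]
force: [-0.4, 0.6, 0.3]
width: 0.024
gripper_force: 0.0
```

```bash
python3 -c "
from h import *
where(); relj(-84,10,.11,0)"
```

```text
jig mm [-87.    9.3] z 0.1116 yaw -0.5665 F jig [-0.3  0.7] 0.3
cm [ 0.21 -0.22  0.16] deg [ -0.05  -0.   -32.46]
```

Call:
{"name": "move_arm", "arguments": {
  "rows": [
    {"translation": [0.2, 0, 0], "rot": [0, 0, -32.5], "hand": 0.73},
    {"translation": [0.2, 0, 0], "rot": [0, 0, -32.5], "hand": 0.73},
    {"translation": [0.2, 0, 0], "rot": [0, 0, -32.5], "hand": 0.73},
    {"translation": [0.2, 0, 0], "rot": [0, 0, -32.5], "hand": 0.73},
    {"translation": [0.2, 0, 0], "rot": [0, 0, -32.5], "hand": 0.73},
    {"translation": [0.2, 0, 0], "rot": [0, 0, -32.5], "hand": 0.73},
    {"translation": [0.2, 0, 0], "rot": [0, 0, -32.5], "hand": 0.73}
  ]
}}

```text
t: 13.78
eef_pos: [0.4299, 0.1669, 0.1115]
ee_rot: [-3.141, -0.0, 0.108]
force: [0.1, 0.8, 0.8]
width: 0.0238
gripper_force: 0.0
```

```bash
python3 -c "
from h import *
where(); relj(-84,10,.0265,0)"
```

```text
jig mm [-85.2   8. ] z 0.1115 yaw -0.0084 F jig [0.2 0.8] 0.8
cm [ 0.12 -0.2   8.5 ] deg [-0.02 -0.   -0.48]
```

Call:
{"name": "move_arm", "arguments": {
  "rows": [
    {"translation": [0, -0.2, 3], "rot": [0, 0, -0.3], "hand": 0.73},
    {"translation": [0, -0.2, 6], "rot": [0, 0, -0.3], "hand": 0.73},
    {"translation": [0, -0.2, 7.8], "rot": [0, 0, -0.3], "hand": 0.73},
    {"translation": [0, -0.2, 8.5], "rot": [0, 0, -0.3], "hand": 0.73},
    {"translation": [0, -0.2, 8.5], "rot": [0, 0, -0.3], "hand": 0.73},
    {"translation": [0, -0.2, 8.5], "rot": [0, 0, -0.3], "hand": 0.73}
  ]
}}

```text
t: 14.28
eef_pos: [0.43, 0.1691, 0.0269]
ee_rot: [3.141, 0.0, 0.115]
force: [-0.0, -0.0, 0.5]
width: 0.0237
gripper_force: 0.0
```

Call:
{"name": "move_arm", "arguments": {
  "rows": [
    {"translation": [0.4, 0, 0], "rot": [0, 0, 0], "hand": 0.73},
    {"translation": [0.8, 0, 0], "rot": [0, 0, 0], "hand": 0.73},
    {"translation": [1.2, 0, 0], "rot": [0, 0, 0], "hand": 0.73},
    {"translation": [1.6, 0, 0], "rot": [0, 0, 0], "hand": 0.73},
    {"translation": [1.9, 0, 0], "rot": [0, 0, 0], "hand": 0.73},
    {"translation": [2.2, 0, 0], "rot": [0, 0, 0], "hand": 0.73},
    {"translation": [2.5, 0, 0], "rot": [0, 0, 0], "hand": 0.73},
    {"translation": [2.5, 0, 0], "rot": [0, 0, 0], "hand": 0.73}
  ]
}}

```text
t: 14.95
eef_pos: [0.4552, 0.1721, 0.0266]
ee_rot: [-3.141, -0.0, 0.115]
force: [-0.6, 0.7, 0.6]
width: 0.0237
gripper_force: 0.0
```

```bash
python3 -c "
from h import *
where(); relj(-48.5,10,.0265,0)"
```

```text
jig mm [-59.5  10.2] z 0.0266 yaw -0.0006 F jig [-0.5  0.8] 0.6
cm [1.1  0.02 0.02] deg [-0.01 -0.02 -0.03]
```

Call:
{"name": "move_arm", "arguments": {
  "rows": [
    {"translation": [0.2, 0, 0], "rot": [0, 0, 0], "hand": 0.73},
    {"translation": [0.4, 0, 0], "rot": [0, 0, 0], "hand": 0.73},
    {"translation": [0.6, 0, 0], "rot": [0, 0, 0], "hand": 0.73},
    {"translation": [0.8, 0, 0], "rot": [0, 0, 0], "hand": 0.73},
    {"translation": [0.95, 0, 0], "rot": [0, 0, 0], "hand": 0.73},
    {"translation": [1.05, 0, 0], "rot": [0, 0, 0], "hand": 0.73},
    {"translation": [1.1, 0, 0], "rot": [0, 0, 0], "hand": 0.73},
    {"translation": [1.1, 0, 0], "rot": [0, 0, 0], "hand": 0.73}
  ]
}}

```text
t: 15.62
eef_pos: [0.4629, 0.1716, 0.0258]
ee_rot: [3.139, 0.005, 0.115]
force: [-9.7, -0.2, 3.1]
width: 0.0234
gripper_force: 4.9
```

```bash
python3 -c "
from h import *
where()"
```

```text
jig mm [-51.9   8.9] z 0.0258 yaw -0.001 F jig [-9.6  0.9] 3.1
```

Call:
{"name": "move_arm", "arguments": {
  "rows": [
    {"translation": [-1, 0, 0], "rot": [0, 0, 0], "hand": 0.73},
    {"translation": [-3, 0, 0], "rot": [0, 0, 0], "hand": 0.73},
    {"translation": [-3, 0, -4], "rot": [0, 0, 0], "hand": 0.73},
    {"translation": [-4, 0, -8], "rot": [0, 0, 0], "hand": 0.73},
    {"translation": [-7, 0, -10], "rot": [0, 0, 0], "hand": 0.73},
    {"translation": [-7, 0, -10], "rot": [0, 0, 0], "hand": 0.73}
  ]
}}

```text
t: 16.12
eef_pos: [0.3949, 0.1657, 0.131]
ee_rot: [-3.136, -0.006, 0.116]
force: [-0.1, -0.5, -0.2]
width: 0.0236
gripper_force: 0.0
```

```bash
python3 - <<'E'
from h import *
where()
im,d=arm.grab_frame('top'); np.save('top3.npy',d); save('top3',im)
i2,d2=arm.grab_frame('scene'); np.save('scene3.npy',d2); save('scene3',i2)
a=cv2.resize(im[185:260,240:315,::-1],(400,400),interpolation=cv2.INTER_CUBIC)
b=cv2.resize(i2[165:215,240:290,::-1],(400,400),interpolation=cv2.INTER_CUBIC)
cv2.imwrite('pics/c3.png',np.hstack([a,b]))
E
```

```text
jig mm [-120.2   10.9] z 0.131 yaw -0.0005 F jig [-0.2 -0.5] -0.2
```

View pics/c3.png

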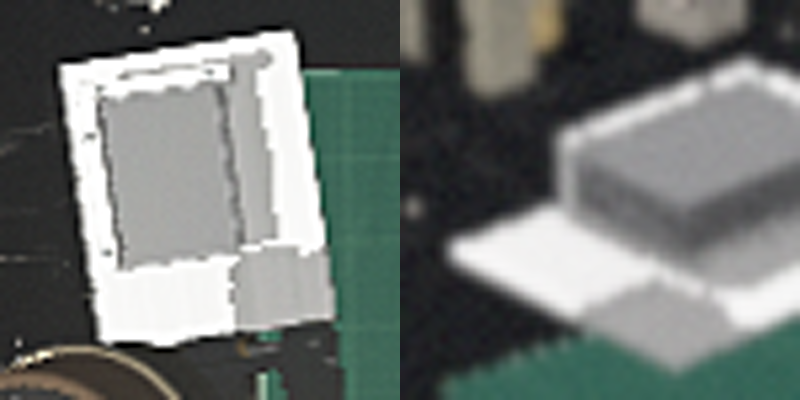

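The top crop shows the stack compact and parallel to the fences, at the left fence (column ~105) and near the far fence (row ~85). I'll measure the gaps with a rectified profile.

```bash
cat >> h.py <<'E'
def ortho(n,im,z,xs,ys):
    """intensity image over a jig-frame grid (mm) at height z (m)"""
    p,Rm,t=cam(n); f=200/np.tan(np.radians(p['vfov'])/2)
    K=np.array([[f,0,p['cx']],[0,f,p['cy']],[0,0,1]])
    X,Yg=np.meshgrid(xs,ys,indexing='ij'); Q=R.from_euler('z',Y).as_matrix()[:2,:2]
    P=np.dstack([np.stack([X,Yg],-1)/1000@Q.T+J,np.full(X.shape,z)]).reshape(-1,3)
    uv,_=cv2.projectPoints((P-t)@Rm,np.zeros(3),np.zeros(3),K,np.array([p['k1'],0,0,0,0.]))
    uv=uv.reshape(*X.shape,2).astype(np.float32)
    return cv2.remap(im,uv[...,0],uv[...,1],cv2.INTER_LINEAR)
E
python3 - <<'E'
from h import *
for n in('top','scene'):
    im=cv2.imread(f'pics/{n}3.png',0)
    def edges(z,ax,rng,across):
        g=np.arange(*rng,.5); a=np.arange(*across,2.)
        o=ortho(n,im,z,g,a) if ax=='x' else ortho(n,im,z,a,g).T
        pr=o.astype(float).mean(1); return g,pr
    for nm,z,ax,rng,ac in(('base x-',.006,'x',(-100,-76),(20,60)),('base x+',.006,'x',(76,100),(-40,60)),('base y+',.006,'y',(60,82),(-60,60)),('plate x-',.042,'x',(-60,-30),(-10,35)),('plate x+',.042,'x',(45,80),(-10,30)),('plate y-',.042,'y',(-35,-10),(-25,45)),('plate y+',.042,'y',(35,65),(-25,45))):
        g,pr=edges(z,ax,rng,ac); d=np.gradient(cv2.GaussianBlur(pr[:,None],(1,5),1)[:,0]); k=np.argsort(-abs(d))[0]
        print(n,nm,'edge',g[k],round(d[k],1),'|',pr[::4].round().astype(int).tolist())
E
```

```text
top base x- edge -83.0 16.0 | [67, 70, 67, 64, 52, 50, 98, 139, 169, 232, 253, 251]
top base x+ edge 87.5 -29.3 | [206, 234, 253, 255, 254, 215, 103, 28, 30, 38, 41, 43]
top base y+ edge 72.0 -18.8 | [246, 247, 249, 252, 246, 203, 131, 62, 34, 39, 43]
top plate x- edge -40.5 -9.3 | [247, 247, 247, 247, 247, 247, 247, 248, 251, 242, 207, 181, 167, 165, 167]
top plate x+ edge 61.5 11.2 | [165, 165, 165, 164, 164, 161, 159, 170, 197, 241, 255, 254, 241, 203, 196, 235, 254, 255]
top plate y- edge -28.5 -8.0 | [180, 182, 184, 168, 137, 134, 149, 165, 169, 166, 166, 166, 166]
top plate y+ edge 48.0 18.5 | [167, 168, 168, 170, 159, 128, 145, 219, 248, 248, 248, 247, 250, 251, 225]
scene base x- edge -98.0 8.3 | [107, 140, 172, 201, 222, 234, 241, 243, 244, 244, 243, 242]
scene base x+ edge 90.0 -2.0 | [140, 143, 144, 143, 139, 133, 126, 118, 110, 103, 98, 94]
scene base y+ edge 78.0 -1.6 | [154, 155, 155, 154, 153, 151, 146, 141, 135, 129, 123]
scene plate x- edge -42.5 2.0 | [115, 113, 110, 107, 106, 107, 111, 117, 125, 133, 140, 145, 148, 150, 151]
scene plate x+ edge 76.5 -6.9 | [151, 152, 154, 158, 165, 173, 184, 197, 210, 218, 223, 222, 214, 199, 178, 152, 124, 98]
scene plate y- edge -22.5 2.4 | [84, 85, 88, 93, 100, 108, 117, 127, 135, 142, 146, 149, 150]
scene plate y+ edge 52.5 2.7 | [151, 151, 151, 150, 151, 153, 157, 163, 172, 183, 194, 202, 206, 205, 198]
```

```bash
python3 -c "
from h import *
where(); relj(-70,6,.0265,0)"
```

```text
jig mm [-119.1   10.9] z 0.1281 yaw 0.0007 F jig [0.4 0.5] -0.8
cm [ 4.87  0.53 10.18] deg [-0.19 -0.22  0.04]
```

Call:
{"name": "move_arm", "arguments": {
  "rows": [
    {"translation": [4.2, 0.5, 0], "rot": [0, 0, 0], "hand": 0.73},
    {"translation": [4.2, 0.5, 3], "rot": [0, 0, 0], "hand": 0.73},
    {"translation": [4.2, 0.5, 6.5], "rot": [0, 0, 0], "hand": 0.73},
    {"translation": [4.2, 0.5, 9], "rot": [0, 0, 0], "hand": 0.73},
    {"translation": [4.2, 0.5, 10.1], "rot": [0, 0, 0], "hand": 0.73},
    {"translation": [4.8, 0.5, 10.1], "rot": [0, 0, 0], "hand": 0.73},
    {"translation": [5.4, 0.5, 10.1], "rot": [0, 0, 0], "hand": 0.73},
    {"translation": [6, 0.5, 10.1], "rot": [0, 0, 0], "hand": 0.73}
  ]
}}

```text
t: 16.88
eef_pos: [0.4571, 0.1673, 0.0253]
ee_rot: [3.141, 0.0, 0.116]
force: [-0.5, 0.9, -0.3]
width: 0.0237
gripper_force: 0.0
```

```bash
python3 -c "
from h import *
where(); relj(-52,6,.0265,0)"
```

```text
jig mm [-58.2   5.3] z 0.0253 yaw -0.0001 F jig [-0.4  1. ] -0.3
cm [ 0.62 -0.07 -0.12] deg [ 0.03  0.01 -0.01]
```

Call:
{"name": "move_arm", "arguments": {
  "rows": [
    {"translation": [0.2, 0, 0], "rot": [0, 0, 0], "hand": 0.73},
    {"translation": [0.4, 0, 0], "rot": [0, 0, 0], "hand": 0.73},
    {"translation": [0.5, 0, 0], "rot": [0, 0, 0], "hand": 0.73},
    {"translation": [0.55, 0, 0], "rot": [0, 0, 0], "hand": 0.73},
    {"translation": [0.6, 0, 0], "rot": [0, 0, 0], "hand": 0.73},
    {"translation": [0.6, 0, 0], "rot": [0, 0, 0], "hand": 0.73}
  ]
}}

```text
t: 17.38
eef_pos: [0.4621, 0.1678, 0.0259]
ee_rot: [-3.141, -0.0, 0.116]
force: [-0.5, -1.0, -0.4]
width: 0.0236
gripper_force: 0.0
```

```bash
python3 -c "
from h import *
where()"
```

```text
jig mm [-53.2   5.2] z 0.0259 yaw -0.0004 F jig [-0.6 -1. ] -0.4
```

Call:
{"name": "move_arm", "arguments": {
  "rows": [
    {"translation": [0.1, 0, 0], "rot": [0, 0, 0], "hand": 0.73},
    {"translation": [0.2, 0, 0], "rot": [0, 0, 0], "hand": 0.73},
    {"translation": [0.2, 0, 0], "rot": [0, 0, 0], "hand": 0.73},
    {"translation": [0.2, 0, 0], "rot": [0, 0, 0], "hand": 0.73}
  ]
}}

```text
t: 17.72
eef_pos: [0.4634, 0.1675, 0.0254]
ee_rot: [3.141, 0.001, 0.115]
force: [-3.8, 0.4, 1.9]
width: 0.0235
gripper_force: 1.9
```

```bash
python3 -c "
from h import *
where()"
```

```text
jig mm [-51.9   4.8] z 0.0254 yaw -0.0006 F jig [-3.7  0.9] 1.9
```

Call:
{"name": "move_arm", "arguments": {
  "rows": [
    {"translation": [0.1, 0, 0], "rot": [0, 0, 0], "hand": 0.73},
    {"translation": [0.2, 0, 0], "rot": [0, 0, 0], "hand": 0.73},
    {"translation": [0.3, 0, 0], "rot": [0, 0, 0], "hand": 0.73},
    {"translation": [0.3, 0, 0], "rot": [0, 0, 0], "hand": 0.73},
    {"translation": [0.3, 0, 0], "rot": [0, 0, 0], "hand": 0.73}
  ]
}}

```text
t: 18.13
eef_pos: [0.4636, 0.1665, 0.0246]
ee_rot: [3.139, 0.006, 0.115]
force: [-13.5, 2.0, 5.8]
width: 0.0236
gripper_force: 6.7
```

```bash
python3 -c "
from h import *
where()"
```

```text
jig mm [-51.8   3.7] z 0.0246 yaw -0.001 F jig [-13.2   3.5] 5.8
```

Hard stop in x (13 N, no movement), so x is flush. Repeat y, since the x push may have shifted plates.

Call:
{"name": "move_arm", "arguments": {
  "rows": [
    {"translation": [-0.5, 0, 0], "rot": [0, 0, 0], "hand": 0.6},
    {"translation": [-1.5, 0, 0], "rot": [0, 0, 0], "hand": 0.5},
    {"translation": [-3, 0, -2], "rot": [0, 0, 0], "hand": 0.5},
    {"translation": [-3, 0, -6], "rot": [0, 0, 0], "hand": 0.5},
    {"translation": [-3, 0, -9], "rot": [0, 0, 0], "hand": 0.5},
    {"translation": [-3, 0, -10], "rot": [0, 0, 0], "hand": 0.5},
    {"translation": [-3, 0, -10], "rot": [0, 0, 0], "hand": 0.5}
  ]
}}

```text
t: 18.72
eef_pos: [0.4388, 0.1665, 0.1291]
ee_rot: [-3.137, -0.007, 0.116]
force: [-0.1, 0.3, -0.7]
width: 0.044
gripper_force: 0.0
```

```bash
python3 -c "
from h import *
where(); relj(6,-60,.125,-np.pi/2)"
```

```text
jig mm [-76.4   6.6] z 0.1291 yaw 0.0003 F jig [-0.1  0.3] -0.7
cm [8.24 6.66 0.44] deg [-0.49 -0.11 90.02]
```

Call:
{"name": "move_arm", "arguments": {
  "rows": [
    {"translation": [8, 6.7, 0], "rot": [0, 0, 90], "hand": 0.5},
    {"translation": [8, 6.7, 0], "rot": [0, 0, 90], "hand": 0.5},
    {"translation": [8, 6.7, 0], "rot": [0, 0, 90], "hand": 0.5},
    {"translation": [8, 6.7, 0], "rot": [0, 0, 90], "hand": 0.5},
    {"translation": [8, 6.7, 0], "rot": [0, 0, 90], "hand": 0.5},
    {"translation": [8, 6.7, 0], "rot": [0, 0, 90], "hand": 0.5},
    {"translation": [8, 6.7, 0], "rot": [0, 0, 90], "hand": 0.5},
    {"translation": [8, 6.7, 0], "rot": [0, 0, 90], "hand": 0.5}
  ]
}}

```text
t: 19.38
eef_pos: [0.524, 0.1074, 0.1245]
ee_rot: [3.141, 0.0, -0.891]
force: [0.3, -0.3, -0.4]
width: 0.0436
gripper_force: 0.0
```

Call:
{"name": "move_arm", "arguments": {
  "rows": [
    {"translation": [0, 0, 0], "rot": [0, 0, 32.7], "hand": 0.5},
    {"translation": [0, 0, 0], "rot": [0, 0, 32.7], "hand": 0.5},
    {"translation": [0, 0, 0], "rot": [0, 0, 32.7], "hand": 0.5},
    {"translation": [0, 0, 0], "rot": [0, 0, 32.7], "hand": 0.5},
    {"translation": [0, 0, 0], "rot": [0, 0, 32.7], "hand": 0.5},
    {"translation": [0, 0, 0], "rot": [0, 0, 32.7], "hand": 0.5},
    {"translation": [0, 0, 0], "rot": [0, 0, 32.7], "hand": 0.5}
  ]
}}

```text
t: 19.97
eef_pos: [0.524, 0.1075, 0.1249]
ee_rot: [3.141, -0.0, -1.453]
force: [0.5, -0.6, -0.4]
width: 0.0439
gripper_force: 0.0
```

```bash
python3 -c "
from h import *
where(); relj(5,-56,.0265,-np.pi/2)"
```

```text
jig mm [  1.4 -61.9] z 0.1249 yaw -1.5687 F jig [ 0.5 -0.6] -0.4
cm [-0.59 -0.37  9.84] deg [ 0.03 -0.01  0.12]
```

Call:
{"name": "move_arm", "arguments": {
  "rows": [
    {"translation": [0, -0.2, 3], "rot": [0, 0, 0.1], "hand": 0.5},
    {"translation": [0, -0.2, 6], "rot": [0, 0, 0.1], "hand": 0.5},
    {"translation": [0, -0.2, 8.8], "rot": [0, 0, 0.1], "hand": 0.5},
    {"translation": [0, -0.2, 9.8], "rot": [0, 0, 0.1], "hand": 0.5},
    {"translation": [-0.5, -0.2, 9.8], "rot": [0, 0, 0.1], "hand": 0.5},
    {"translation": [-1.1, -0.2, 9.8], "rot": [0, 0, 0.1], "hand": 0.5},
    {"translation": [-1.7, -0.2, 9.8], "rot": [0, 0, 0.1], "hand": 0.5},
    {"translation": [-2.2, -0.2, 9.8], "rot": [0, 0, 0.1], "hand": 0.5}
  ]
}}

```text
t: 20.63
eef_pos: [0.5249, 0.1311, 0.0293]
ee_rot: [-3.139, 0.001, -1.456]
force: [0.5, 0.2, -0.0]
width: 0.0439
gripper_force: 0.0
```

```bash
python3 -c "
from h import *
where()"
```

```text
jig mm [  5.  -38.5] z 0.0293 yaw -1.5718 F jig [0.6 0.2] -0.0
```

Call:
{"name": "move_arm", "arguments": {
  "rows": [
    {"translation": [-0.2, 0, 0], "rot": [0, 0, 0], "hand": 0.5},
    {"translation": [-0.4, 0, 0], "rot": [0, 0, 0], "hand": 0.5},
    {"translation": [-0.5, 0, 0], "rot": [0, 0, 0], "hand": 0.5},
    {"translation": [-0.6, 0, 0], "rot": [0, 0, 0], "hand": 0.5},
    {"translation": [-0.7, 0, 0], "rot": [0, 0, 0], "hand": 0.5},
    {"translation": [-0.7, 0, 0], "rot": [0, 0, 0], "hand": 0.5}
  ]
}}

```text
t: 21.13
eef_pos: [0.523, 0.1365, 0.0276]
ee_rot: [3.142, -0.0, -1.457]
force: [-0.0, 0.3, 0.1]
width: 0.044
gripper_force: 0.0
```

```bash
python3 -c "
from h import *
where()"
```

```text
jig mm [  3.7 -32.9] z 0.0276 yaw -1.5729 F jig [0.  0.3] 0.1
```

Call:
{"name": "move_arm", "arguments": {
  "rows": [
    {"translation": [-0.05, 0, 0], "rot": [0, 0, 0], "hand": 0.5},
    {"translation": [-0.1, 0, 0], "rot": [0, 0, 0], "hand": 0.5},
    {"translation": [-0.15, 0, 0], "rot": [0, 0, 0], "hand": 0.5},
    {"translation": [-0.2, 0, 0], "rot": [0, 0, 0], "hand": 0.5},
    {"translation": [-0.2, 0, 0], "rot": [0, 0, 0], "hand": 0.5},
    {"translation": [-0.2, 0, 0], "rot": [0, 0, 0], "hand": 0.5}
  ]
}}

```text
t: 21.63
eef_pos: [0.5228, 0.137, 0.0276]
ee_rot: [3.141, -0.002, -1.457]
force: [3.2, -8.5, 0.7]
width: 0.0438
gripper_force: 4.8
```

```bash
python3 -c "
from h import *
where()"
```

```text
jig mm [  3.6 -32.5] z 0.0276 yaw -1.5727 F jig [ 2.2 -8.8] 0.7
```

Hard stop again at the same y. Retreat straight back and inspect.

Call:
{"name": "move_arm", "arguments": {
  "rows": [
    {"translation": [0.3, 0, 0], "rot": [0, 0, 0], "hand": 0.5},
    {"translation": [1.5, 0, 0], "rot": [0, 0, 0], "hand": 0.5},
    {"translation": [4, 0, 0], "rot": [0, 0, 0], "hand": 0.5},
    {"translation": [5, 0, -4], "rot": [0, 0, 0], "hand": 0.5},
    {"translation": [8, 0, -8], "rot": [0, 0, 0], "hand": 0.5},
    {"translation": [11, 6, -11], "rot": [0, 0, 0], "hand": 0.5},
    {"translation": [13, 9, -13], "rot": [0, 0, 0], "hand": 0.5},
    {"translation": [13, 9, -13], "rot": [0, 0, 0], "hand": 0.5}
  ]
}}

```text
t: 22.3
eef_pos: [0.4465, -0.0025, 0.1584]
ee_rot: [-3.142, 0.001, -1.458]
force: [0.3, -0.1, 1.3]
width: 0.0435
gripper_force: 0.0
```

```bash
python3 - <<'E'
from h import *
where()
im=np.mean([arm.grab_frame('top')[0] for _ in range(8)],0).astype(np.uint8); save('top4',im)
i2=np.mean([arm.grab_frame('scene')[0] for _ in range(8)],0).astype(np.uint8); save('scene4',i2)
a=cv2.resize(im[185:260,240:315,::-1],(400,400),interpolation=cv2.INTER_CUBIC)
b=cv2.resize(i2[165:215,240:290,::-1],(400,400),interpolation=cv2.INTER_CUBIC)
cv2.imwrite('pics/c4.png',np.hstack([a,b]))
for n in('top','scene'):
    for l in('jig_corner','plate_4','cover','timer','tape_roll','weight_500g'):
        print(n,l,[(np.round(toworld(n,x['point']),4),round(x['p'],2)) for x in arm.pinpoint(l,n)[:4]])
g=cv2.cvtColor(im,cv2.COLOR_RGB2GRAY)
for nm,z,ax,rng,ac in(('plate x-',.042,'x',(-50,-30),(-10,35)),('plate x+',.042,'x',(45,80),(-10,30)),('plate y-',.042,'y',(-35,-10),(-25,45)),('plate y+',.042,'y',(35,65),(-25,45))):
    r=np.arange(*rng,1.); q=np.arange(*ac,2.)
    o=ortho('top',g,z,r,q) if ax=='x' else ortho('top',g,z,q,r).T
    print(nm,o.mean(1).round().astype(int).tolist())
E
```

```text
jig mm [ -88.3 -162.1] z 0.1584 yaw -1.5739 F jig [ 0.3 -0.1] 1.3
top jig_corner [(array([0.5654, 0.2234, 0.0159]), 0.61), (array([ 0.5018, -0.1912,  0.003 ]), 0.58)]
top plate_4 [(array([0.5244, 0.1821, 0.0342]), 0.77)]
top cover [(array([ 0.4998, -0.1929,  0.0018]), 0.92), (array([ 0.5625,  0.4029, -0.0028]), 0.16)]
top timer [(array([ 0.6676, -0.004 , -0.0008]), 0.78)]
top tape_roll [(array([ 0.5688, -0.423 , -0.0007]), 0.69)]
top weight_500g [(array([ 5.632e-01,  4.033e-01, -3.000e-04]), 0.72)]
scene jig_corner [(array([0.5642, 0.224 , 0.0195]), 0.68)]
scene plate_4 [(array([0.5169, 0.1885, 0.0365]), 0.68), (array([0.5213, 0.1848, 0.0259]), 0.52), (array([0.5206, 0.1857, 0.0204]), 0.48), (array([0.5222, 0.1876, 0.031 ]), 0.48)]
scene cover [(array([0.5183, 0.188 , 0.0365]), 0.16)]
scene timer [(array([ 0.6627, -0.0037,  0.0049]), 0.55)]
scene tape_roll [(array([ 0.5679, -0.4175, -0.0038]), 0.83), (array([0.5666, 0.2271, 0.0155]), 0.36)]
scene weight_500g [(array([ 0.5655,  0.4085, -0.0014]), 0.41)]
plate x- [248, 248, 248, 249, 250, 251, 252, 249, 239, 222, 205, 188, 175, 168, 165, 166, 167, 168, 169, 169]
plate x+ [166, 166, 166, 166, 166, 166, 166, 166, 165, 164, 162, 160, 160, 161, 165, 172, 192, 219, 242, 253, 255, 255, 254, 251, 242, 225, 205, 193, 197, 215, 235, 249, 254, 255, 255]
plate y- [182, 182, 184, 185, 186, 185, 179, 166, 147, 130, 121, 122, 131, 142, 154, 164, 169, 171, 169, 168, 168, 167, 167, 167, 167]
plate y+ [169, 169, 169, 169, 169, 170, 170, 170, 168, 157, 142, 134, 149, 184, 221, 242, 248, 248, 248, 248, 248, 248, 248, 249, 251, 252, 252, 244, 226, 196]
```

View pics/c4.png

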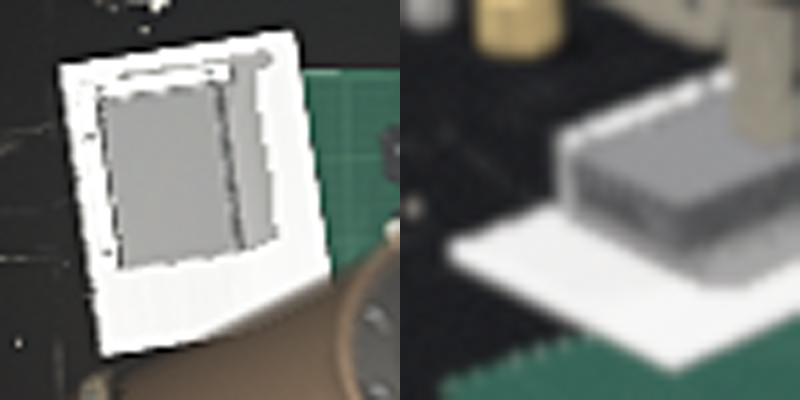

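The stack is square in the corner: edges line up in both views, with the far fence at row ~85 and the left fence at column ~108. The bystanders haven't moved, the cover stands on the mat and the arm is clear, so I'm handing in.

```bash
python3 -c "
from station import arm
print(arm.job_done())"
```

```text
the job is handed in; nothing more can be done
None
```

The job is handed in, with no verdict returned: the cover stands upright in the middle of the cork mat, the four plates were tapped to a firm stop against both fences, and the timer, tape roll and weight are where they were.

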